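# Put the coffee corner in order

## Task

Tidy the coffee things onto the acrylic shelves: the blue cup goes on the middle of the blue pad, the orange cup on the middle of the orange pad and the cezve on the middle of the square cork mat, all standing upright. Once the blue cup stands released on its pad, nest the white cup in it, foot first, straight and seated fully home; the other things may be moved at any time. Set everything down gently rather than dropping it, let nothing tip over, and leave the glass jar and the spoon where they are.

Things in the scene. Friction and masses are not known exactly. Their poses are not given: they have to be found in the camera images.
- blue_cup: espresso cup, blue upper body, white foot, no handle, 66 mm high, 140 g, upright on the counter. Tapered foot 40 mm across at the bottom, 50 at height 27 mm; there a flat shoulder steps out to 59; rim 62 outside, 56 inside. A cup nested in another goes in foot first till its shoulder sits on the lower rim, underside 39 mm above the lower one's. Origin: centre of underside, z up
- orange_cup: espresso cup, orange upper body, white foot, no handle, 66 mm high, 140 g, upright on the counter. Tapered foot 40 mm across at the bottom, 50 at height 27 mm; there a flat shoulder steps out to 59; rim 62 outside, 56 inside. A cup nested in another goes in foot first till its shoulder sits on the lower rim, underside 39 mm above the lower one's. Origin: centre of underside, z up
- white_cup: espresso cup, white all over, no handle, 66 mm high, 140 g, upright on the counter. Tapered foot 40 mm across at the bottom, 50 at height 27 mm; there a flat shoulder steps out to 59; rim 62 outside, 56 inside. A cup nested in another goes in foot first till its shoulder sits on the lower rim, underside 39 mm above the lower one's. Origin: centre of underside, z up
- cezve: open round steel coffee pot 78 mm high, 220 g, upright on the counter: 68 mm across at the base, tapering to 56 at height 45 mm, straight from there up. A 9 mm rod handle leaves the wall at height 58 mm along the body's -x (roughly towards the robot at the start), rising to 78 mm at its end, 140 mm from the pot's axis. Origin: centre of underside, z up
- blue_pad: flat round blue silicone pad, 90 mm across and 4 mm thick, with a thin white ring of 46 mm outline at its middle, fixed on one of the acrylic shelves. Origin: centre of its underside, on the shelf top (60 mm above the counter); the surface to stand things on is 4 mm higher
- orange_pad: flat round orange silicone pad, 90 mm across and 4 mm thick, with a thin white ring of 46 mm outline at its middle, fixed on one of the acrylic shelves. Origin: centre of its underside, on the shelf top (60 mm above the counter); the surface to stand things on is 4 mm higher
- cork_mat: square cork mat, 92 x 92 mm and 4 mm thick, fixed on one of the acrylic shelves. Origin: centre of its underside, on the shelf top (60 mm above the counter); the surface to stand things on is 4 mm higher
- jar: closed glass jar with a steel lid, 64 mm in diameter, 95 mm high, standing loose on one of the acrylic shelves; to be left where it is. Origin: centre of its underside
- spoon: steel spoon 130 mm long lying on the counter along its own x axis, handle to -x, up to 22 mm high, its round bowl about 45 mm across; to be left where it is. Origin: middle of its length, at the underside
- shelves: two fixed clear acrylic shelves in a row along y, one each side of the origin, 20 mm apart: each board 290 mm long (y), 120 deep (x), 8 thick, top 60 mm above the counter, on clear upright panels. Pads, mat and jar stand on them in a row, 120 mm or more from centre to centre. Origin: at counter level, below the middle of the row
There are look-alikes about, which are no part of the job. Of the things shaped like the cezve, the steel one is meant.

How it is judged:
By the outcome, as a careful person would: the job done as asked, in the order asked, and still so for the second after the job is handed in, with the robot touching nothing.
It also fails if it takes over 112 s, if anything falls off the work surface, if the arm or the gripper's body presses on something with over 40 N, if the wrist force passes 120 N, or if a joint passes its speed limit or range.

## Robot

A 7-joint arm with a two-finger parallel gripper is mounted at the origin on the work surface. World frame = base frame: x ahead of the robot, y to its left, z up, the work surface at z = 0. Lengths are in mm, angles in rad, forces in N, time in s.
With the tool pointing down it reaches from about 400 to 875 mm from the base axis. Payload 4.4 kg.
Tool frame: the origin (TCP) lies midway between the tips of the shut fingers; the grasp point (between the pads) lies ctrl.grip_depth behind it (ctrl.grip_depth is the distance from the TCP to the grasp point, in mm); z points along the fingers, y is the line along which they close (so a half turn about z gives the same grasp; the last joint's range is limited). The gripper opens to 85 mm and grips with 20 to 120 N. Pads are 22 mm wide; open, the fingers measure 114 mm over their backs; the gripper's body (76 mm by 85 mm) begins 54 mm behind the grasp point. The pads swing forward as they close: fully open they stand 13 mm farther back than shut.
Start: joints at [1.246, 0.628, 0.038, 1.517, -0.027, 0.996, -0.02], TCP at [166.376, -628.36, 231.313] pointing down, gripper open.
Joint ranges: [-3.06, 3.06], [-0.37, 2.12], [-1.25, 1.32], [0.18, 2.47], [-1.1, 4.24], [0.23, 1.98], [-2.94, 2.94]. Speed limits (rad/s): [2.57, 2.57, 3.14, 3.14, 3.14, 3.14, 3.14].

## Interface

Orientations are given as [roll, pitch, yaw] about the fixed x, y, z axes, in that order (R = Rz(yaw) Ry(pitch) Rx(roll)).
In Python, from cell import ctrl gives the robot as it stands.
- The arm moves only by the tool carry_out, never from a script. Its argument "deltas" is one flat list of numbers, 7 for each row, row after row: the turn, a rotation vector about the tool's x, y, z in degrees, then the shift along the tool's x, y, z in m, then the closure, from -1 (fully open) to 1 (shut). In form: [wx, wy, wz, dx, dy, dz, claw, wx, wy, wz, dx, dy, dz, claw, ...]. A call has 1 to 12 rows; each row shifts and turns the commanded pose from where the row before left it, along the tool's axes as they then stand; what a row does not reach is not made up. A row lasts 1/8 s, in which the tool goes at most 62.5 mm and 10.7 degrees, less where a joint would pass 70% of its speed; a pose out of reach is approached as far as the arm can. A call with a gripper value outside its range is refused whole. The fingers move at their own pace and stop on an object; the grip force is fixed at half the most. Time passes only in rows, so rows that do not move let the fingers close. It gives the time, the measured TCP pose, the force, the opening and the grip force at its end, in the units of the state.
- ctrl.read_state(): the state, without advancing time (a new reading comes with each control period).
- ctrl.get_image(name): name is "side" or "top"; returns the picture (480x640x3 uint8, red, green, blue); there is no depth.
- ctrl.calibration(name): a dict with "mtx" (3x3 intrinsics, pixels), "R" (3x3) and "t" (3): a world point X has camera coordinates R X + t. Camera axes: x right, y down, z forward; pixel columns grow to the right and rows downward; lengths in mm; the calibration is good to about 2 mm. A picture is of the moment at which its call begins. calibration takes no time and is no camera call.
- ctrl.finish_job(): hands the job in; it is judged then, once.
The state is a dict: "clock": time; "qpos": joint angles; "qd": joint speeds; "tau": joint torques, N m; "eef_pos": TCP position; "tool_rot": TCP orientation; "force": force on the tool from outside, world axes, zero at the start; "torque": the same for the moment, N m; "width": finger opening in mm; "gripper_force": force on a finger pad.
Only numpy, scipy, OpenCV 4.12 (cv2) and the standard library are available. Lean on these libraries where they do the work, as an engineer would, in place of code of your own. Each camera call takes 0.05 s, during which the arm holds its last target. There are 200 camera calls.

## Working session

There is one attempt and no reset: what is moved stays moved. The work goes in short steps, Python scripts to look and compute and a tool call to move; the robot and the scene stay as the last step left them, time stands still between calls to the robot, and variables do not carry over. Pictures are saved under pics/ and viewed, at most 14 in all, crops included, and the job is handed in when it is done.

Besides the shell and the picture viewer there is one more tool, called after "Emit:" as name(argument=value, ...), one argument or row to a line, values as JSON. carry_out: Moves the arm, as the interface text tells. Its arguments: {"type":"object","properties":{"deltas":{"type":"array"}},"required":["deltas"]}

```bash
ls; mkdir -p pics; python3 - <<'E'
from cell import ctrl
import cv2
print(ctrl.read_state(), ctrl.grip_depth)
for n in("side","top"):
    cv2.imwrite(f"pics/{n}0.png",ctrl.get_image(n)[:,:,::-1]); print(n,ctrl.calibration(n))
E
```

```text
pics
{'clock': 0.0, 'qpos': array([ 1.24622983,  0.62935226,  0.03845395,  1.51836322, -0.02700272,
        0.99630518, -0.02002614]), 'qd': array([ 0.00037176,  0.00113284, -0.0001418 , -0.00038732, -0.00039146,
        0.00036973,  0.0007445 ]), 'tau': array([ 5.39496232e-04, -5.63404047e+01,  1.22623801e+00, -1.93441486e+01,
        1.08669096e-02,  1.03110331e-02, -2.11395326e-05]), 'eef_pos': array([ 166.18927644, -627.74853709,  230.3868705 ]), 'tool_rot': array([-3.13968325e+00,  3.03368360e-05,  2.58729305e-01]), 'force': array([-0.46704703,  0.00298032,  0.26220063]), 'torque': array([ 0.0113511 , -0.03469084,  0.0845123 ]), 'gripper_force': 0.0, 'width': 85.33224244390007} 18.700000000000003
side {'mtx': array([[450.87164322,   0.        , 314.08170021],
       [  0.        , 450.87164322, 234.72167577],
       [  0.        ,   0.        ,   1.        ]]), 'R': array([[-0.80768463, -0.58911768,  0.02420526],
       [-0.32896997,  0.41619129, -0.84768129],
       [ 0.48931002, -0.69262195, -0.52995333]]), 't': array([293.2570986 , 215.09002863, 900.01577443])}
top {'mtx': array([[538.09276681,   0.        , 316.69187723],
       [  0.        , 538.09276681, 240.39278633],
       [  0.        ,   0.        ,   1.        ]]), 'R': array([[-0.00276989, -0.99996572,  0.00780247],
       [-0.98256079,  0.00127086, -0.1859373 ],
       [ 0.18592101, -0.00818143, -0.98253063]]), 't': array([ -27.50450999,  437.77254175, 1232.32966675])}
```

View pics/side0.png

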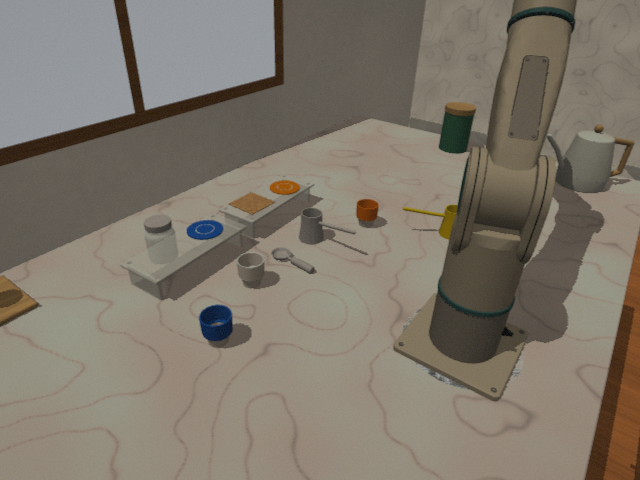

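View pics/top0.png

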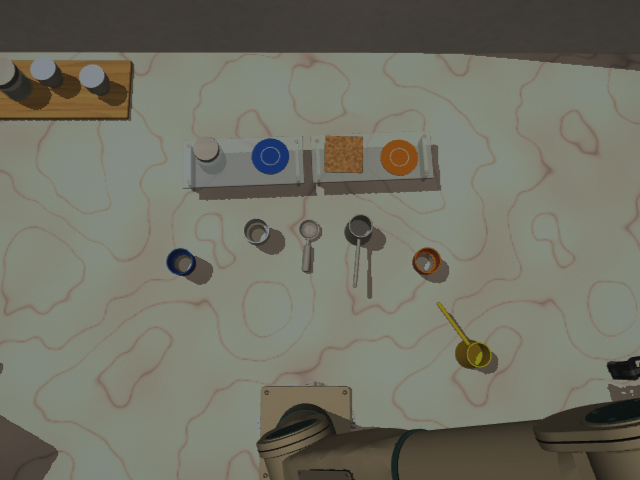

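The top view shows the blue cup at (181,262), the white cup (257,232), the spoon (308,245), the steel cezve (360,230) and the orange cup (426,262). On the shelves are the jar (207,150), blue pad (270,157), cork mat (344,154) and orange pad (399,157).

Two things are cezve-shaped: grey at (360,230) and yellow at (473,354). Grey is the steel one, and its handle points towards the robot as described. I'll confirm that in enlarged crops.

```bash
python3 - <<'E'
import cv2
a=cv2.imread("pics/top0.png")[125:305,160:460]; b=cv2.imread("pics/side0.png")[170:350,110:410]
for n,i in(("ctop",a),("cside",b)):
    i=cv2.resize(i,None,fx=8/3,fy=8/3,interpolation=cv2.INTER_CUBIC)
    cv2.imwrite(f"pics/{n}.png",cv2.convertScaleAbs(i,alpha=1.3,beta=10))
E
```

```text
(no output)
```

View pics/ctop.png

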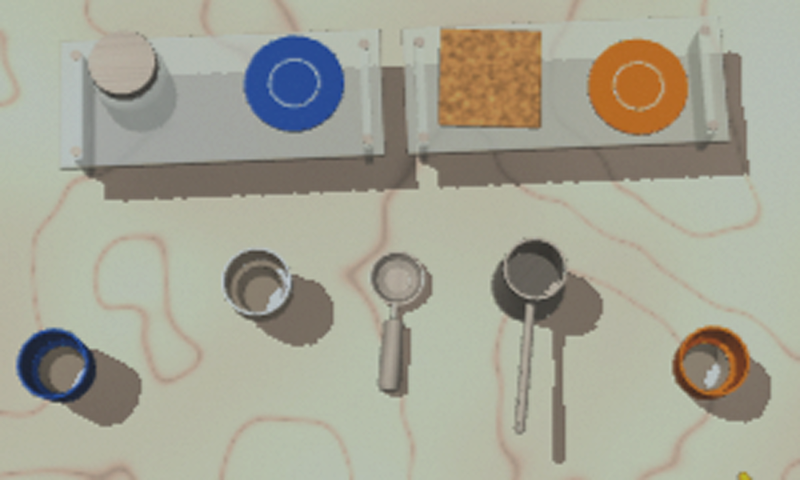

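View pics/cside.png

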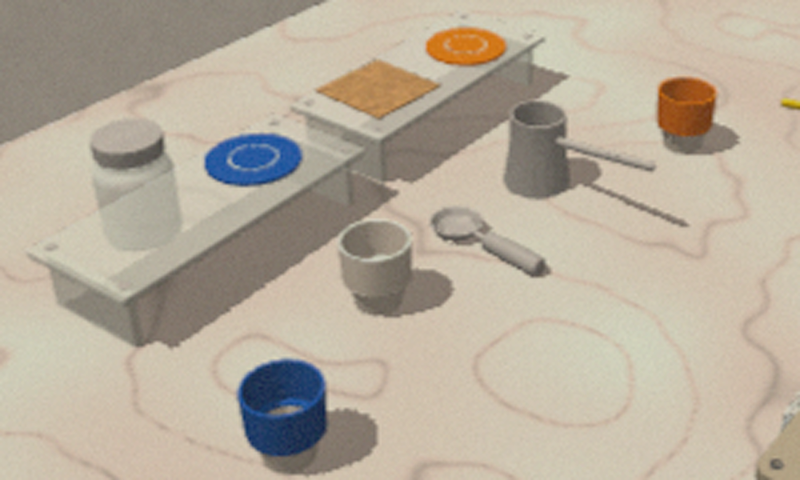

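Grey cezve at (360,230) is confirmed as bare steel with its handle towards the robot; the yellow one is the decoy. In the crops, the white cup's rim centre is at (257,284) top and (375,244) side. The cezve's rim is at (534,269) top and (538,114) side. The jar stands left of the blue pad.

```bash
cat > h.py <<'E'
import numpy as np, cv2
from scipy.optimize import least_squares, minimize
from cell import ctrl
C={n:ctrl.calibration(n) for n in("side","top")}
def proj(n,X):
    c=C[n]; p=(np.atleast_2d(X)@c["R"].T+c["t"])@c["mtx"].T
    return p[:,:2]/p[:,2:]
def tri(pt,ps):
    r=least_squares(lambda X:np.r_[proj("top",X)[0]-pt,proj("side",X)[0]-ps],[500,0,50])
    return r.x, np.abs(r.fun).max()
def circ(x,y,z,r):
    a=np.linspace(0,2*np.pi,60); return np.c_[x+r*np.cos(a),y+r*np.sin(a),z+0*a]
def mask(img,col,near,R=32):
    h=cv2.cvtColor(img,cv2.COLOR_RGB2HSV); H,S=h[...,0],h[...,1]
    m=(S>110)&((H>100)&(H<130) if col=="blue" else (H<20)); m=m.astype(np.uint8)
    z=np.zeros_like(m); cv2.circle(z,near,R,1,-1); m&=z
    p=np.argwhere(m)[:,::-1]; return cv2.convexHull(p.astype(np.float32))
def ext(h):  # support function of hull
    a=np.linspace(0,2*np.pi,24,endpoint=False); d=np.c_[np.cos(a),np.sin(a)]
    return (h.reshape(-1,2)@d.T).max(0)
def fit(hulls,model,x0):
    f=lambda X:np.concatenate([ext(proj(n,model(X)))-ext(h)-.3 for n,h in hulls.items()])
    r=least_squares(f,x0,loss="soft_l1"); return r.x,np.abs(r.fun).mean()
pad=lambda X:circ(X[0],X[1],X[2],45)
cup=lambda X:np.r_[circ(X[0],X[1],X[2]+66,31),circ(X[0],X[1],X[2]+27,29.5)]
E
python3 - <<'E'
from h import *
T=cv2.imread("pics/top0.png")[...,::-1].copy();S=cv2.imread("pics/side0.png")[...,::-1].copy()
np.set_printoptions(precision=1,suppress=True)
ct=lambda u,v:np.array([u*.375+159.7,v*.375+124.7]); cs=lambda u,v:np.array([u*.375+109.7,v*.375+169.7])
for n,a,b in [("white rim",(257,284),(375,244)),("cez rim",(534,269),(538,114)),("cez hend",(520,431),(654,165)),("cork",(490,78),(378,88)),("jar lid",(123,64),(128,136)),("bluepad",(294,83),(253,157)),("orpad",(638,86),(466,44)),("blue rim",(56,364),(283,390)),("or rim",(711,361),(686,94)),("spoon bowl",(398,278),(457,224))]:
    print(n,*tri(ct(*a),cs(*b)))
for n,col,a,b,m in [("bpad","blue",(270,157),(205,230),pad),("opad","orange",(399,157),(285,188),pad),("bcup","blue",(181,262),(216,322),cup),("ocup","orange",(426,262),(367,210),cup)]:
    R=19 if n=="opad" else 28
    hs=dict(top=mask(T,col,a,25),side=mask(S,col,b,R)); x0=tri(a,b)[0]
    print(n,*fit(hs,m,x0))
    for k in hs: print("   ",k,fit({k:hs[k]},lambda X:m([X[0],X[1],64 if 'pad' in n else 0]),x0[:2])[0])
E
```

```text
white rim [457.1 114.1  61.8] 0.6340851662978366
cez rim [ 466.  -127.7   78.4] 0.3434050441602494
cez hend [ 324.9 -113.4   80.9] 0.15555167718059693
cork [645.7 -92.6  61.9] 0.38370924197514
jar lid [624.6 218.8 154.2] 0.3786243997616623
bluepad [640.2  83.6  64.1] 0.34956044049829416
orpad [ 636.9 -225.5   64.9] 0.30120095681019166
blue rim [386.5 286.4  61.8] 0.46761636743747204
or rim [ 387.6 -281.6   62.4] 0.31099737502080416
spoon bowl [472.5  -9.6   9.3] 0.1797100613404723
bpad [641.   83.6  62. ] 0.3266070129305439
    top [639.8  83.1]
    side [639.4  85.8]
opad [ 638.4 -225.9   60.2] 1.2376584982383059
    top [ 636.5 -225.7]
    side [ 633.9 -217.4]
bcup [386.4 288.4  -0. ] 0.5961499217621852
    top [386.  288.3]
    side [387.1 288.2]
ocup [ 387.6 -283.9    0.4] 0.36596473878874436
    top [ 387.  -284.3]
    side [ 389.2 -284.3]
```

Emit:
carry_out(
  deltas=[0,0,7.4,0,0,0,-1,0,0,7.4,0,0,0,-1,0,0,0,0.022,-0.034,0,-1,0,0,0,0.022,-0.034,0,-1,0,0,0,0.022,-0.034,0,-1,0,0,0,0.022,-0.034,0,-1,0,0,0,0.022,-0.034,0,-1,0,0,0,0.022,-0.034,0,-1,0,0,0,0.022,-0.034,0,-1,0,0,0,0.022,-0.034,0,-1,0,0,0,0.022,-0.034,0,-1,0,0,0,0.022,-0.034,0,-1],
)

```text
clock: 1.6
eef_pos: [386.7, -287.0, 231.2]
tool_rot: [-3.141, 0.0, 0.0]
force: [0.4, 0.4, -0.5]
width: 85.5
gripper_force: 0.0
```

```bash
cat > st.py <<'E'
from cell import ctrl
import numpy as np
np.set_printoptions(precision=3,suppress=True)
s=ctrl.read_state(); print(round(s["clock"],2),s["eef_pos"],s["tool_rot"],s["force"],round(s["width"],1),round(s["gripper_force"],1),s["qpos"])
E
python3 st.py
python3 - <<'E'
from h import *
np.set_printoptions(precision=1,suppress=True)
ct=lambda u,v:np.array([u*.375+159.7,v*.375+124.7]); cs=lambda u,v:np.array([u*.375+109.7,v*.375+169.7])
def bp(n,p,z): return least_squares(lambda X:proj(n,[X[0],X[1],z])[0]-p,[500,0]).x
for nm,a,b,z in [("white rim",(257,284),(375,244),66),("cez rim",(534,269),(538,114),78),("cork",(490,78),(378,88),64),("or rim",(711,361),(686,94),66),("blue rim",(56,364),(283,390),66)]:
    print(nm,bp("top",ct(*a),z),bp("side",cs(*b),z))
E
```

```text
1.6 [ 386.656 -286.99   231.157] [-3.141  0.     0.   ] [ 0.399  0.386 -0.545] 85.5 0.0 [ 0.515  0.391  0.089  1.975 -0.049  0.777 -0.938]
white rim [455.  112.7] [454.5 118.7]
cez rim [ 465.5 -128.1] [ 467.4 -128.1]
cork [644.2 -92.9] [644.1 -89.5]
or rim [ 386.5 -281. ] [ 385.2 -275.3]
blue rim [384.8 284.5] [383.7 289.7]
```

Emit:
carry_out(
  deltas=[0,0,0,0.001,-0.003,0.04,-1,0,0,0,0,0,0.04,-1,0,0,0,0,0,0.04,-1,0,0,0,0,0,0.04,-1,0,0,0,0,0,0.03,-1,0,0,0,0,0,0.018,-1,0,0,0,0,0,0,-1,0,0,0,0,0,0,1,0,0,0,0,0,0,1,0,0,0,0,0,0,1,0,0,0,0,0,0,1,0,0,0,0,0,0,1],
)

```text
clock: 3.1
eef_pos: [387.7, -285.3, 24.5]
tool_rot: [3.141, -0.001, 0.001]
force: [-0.5, 2.2, 8.0]
width: 60.5
gripper_force: 64.0
```

```bash
python3 st.py
```

```text
3.1 [ 387.697 -285.345   24.505] [ 3.141 -0.001  0.001] [-0.545  2.225  8.007] 60.5 64.0 [ 0.554  0.755  0.033  2.131 -0.089  0.256 -0.906]
```

Emit:
carry_out(
  deltas=[0,0,0,0,0,-0.02,1,0,0,0,0,0,-0.04,1,0,0,0,0,0,-0.04,1,0,0,0,0.036,-0.0085,0,1,0,0,0,0.036,-0.0085,0,1,0,0,0,0.036,-0.0085,0,1,0,0,0,0.036,-0.0085,0,1,0,0,0,0.036,-0.0085,0,1,0,0,0,0.036,-0.0085,0,1,0,0,0,0.033,-0.0085,0,1,0,0,0,0,0,0.025,1,0,0,0,0,0,0,1],
)

```text
clock: 4.6
eef_pos: [634.4, -224.7, 96.6]
tool_rot: [-3.14, 0.004, 0.001]
force: [0.1, 0.4, -0.5]
width: 60.3
gripper_force: 65.3
```

```bash
python3 st.py; python3 - <<'E'
from h import *
for n in C: cv2.imwrite(f"pics/{n}1.png",ctrl.get_image(n)[...,::-1])
a=cv2.imread("pics/top1.png")[100:230,320:480]; b=cv2.imread("pics/side1.png")[130:260,220:380]
cv2.imwrite("pics/m1.png",cv2.resize(np.hstack([a,b]),None,fx=2.5,fy=2.5,interpolation=cv2.INTER_CUBIC))
E
```

```text
4.6 [ 634.373 -224.743   96.58 ] [-3.14   0.004  0.001] [ 0.101  0.419 -0.468] 60.3 65.3 [ 0.24   0.818  0.104  1.554 -0.108  0.779 -1.181]
```

View pics/m1.png

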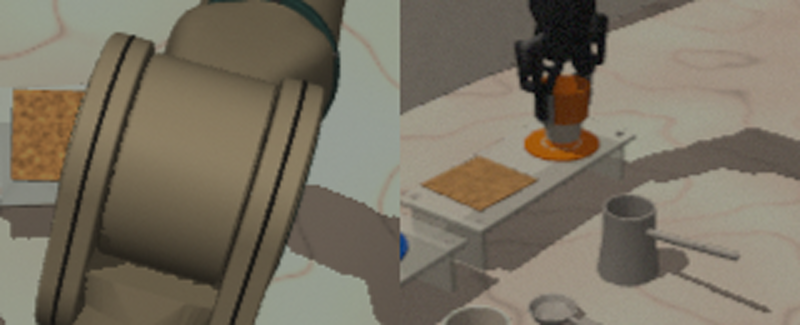

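The side view shows the orange cup held upright about 8 mm above the orange pad (pad at (560,145) in the montage). The top view is blocked by the arm.

Emit:
carry_out(
  deltas=[0,0,0,0.0026,0.0009,0,1,0,0,0,0,0,0.002,1,0,0,0,0,0,0.002,1,0,0,0,0,0,0.001,1,0,0,0,0,0,0.001,1,0,0,0,0,0,0,1,0,0,0,0,0,0,1],
)

```text
clock: 5.58
eef_pos: [638.8, -226.5, 92.3]
tool_rot: [-3.142, -0.0, 0.0]
force: [0.5, 0.1, -1.0]
width: 60.3
gripper_force: 65.3
```

```bash
python3 st.py;python3 st.py
```

```text
5.58 [ 638.805 -226.526   92.333] [-3.142 -0.     0.   ] [ 0.457  0.144 -0.976] 60.3 65.3 [ 0.241  0.828  0.103  1.547 -0.109  0.773 -1.181]
5.58 [ 638.805 -226.526   92.333] [-3.142 -0.     0.   ] [ 0.457  0.144 -0.976] 60.3 65.3 [ 0.241  0.828  0.103  1.547 -0.109  0.773 -1.181]
```

Emit:
carry_out(
  deltas=[0,0,0,-0.0015,-0.0007,0.001,1,0,0,0,0,0,0.001,1,0,0,0,0,0,0.001,1,0,0,0,0,0,0,1,0,0,0,0,0,0,1],
)

```text
clock: 6.2
eef_pos: [637.3, -225.9, 89.3]
tool_rot: [3.142, -0.0, 0.0]
force: [0.4, 0.5, -2.0]
width: 60.7
gripper_force: 65.3
```

Emit:
carry_out(
  deltas=[0,0,0,0,0,0.0006,1,0,0,0,0,0,0,1],
)

```text
clock: 6.45
eef_pos: [637.4, -225.9, 88.8]
tool_rot: [3.142, -0.0, 0.0]
force: [0.9, -0.5, -0.8]
width: 60.4
gripper_force: 65.3
```

Emit:
carry_out(
  deltas=[0,0,0,0,0,0.0006,1,0,0,0,0,0,0,1],
)

```text
clock: 6.7
eef_pos: [637.5, -225.9, 88.7]
tool_rot: [3.141, -0.001, 0.0]
force: [-0.7, 1.0, 3.4]
width: 60.6
gripper_force: 65.5
```

Touching down. Release and rise.

Emit:
carry_out(
  deltas=[0,0,0,0,0,0.0002,1,0,0,0,0,0,0,-1,0,0,0,0,0,0,-1,0,0,0,0,0,0,-1,0,0,0,0,0,0,-1,0,0,0,0,0,-0.02,-1,0,0,0,0,0,-0.04,-1,0,0,0,0,0,-0.05,-1,0,0,0,0,0,-0.05,-1,0,0,0,-0.04,-0.02,0,-1,0,0,0,-0.05,-0.02,0,-1,0,0,0,-0.05,-0.02,0,-1],
)

```text
clock: 8.2
eef_pos: [496.1, -165.4, 249.5]
tool_rot: [3.141, -0.002, 0.0]
force: [0.3, -0.0, -0.5]
width: 85.4
gripper_force: 0.0
```

```bash
python3 st.py; python3 - <<'E'
from h import *
I={n:ctrl.get_image(n) for n in C}
for n in C: cv2.imwrite(f"pics/{n}2.png",I[n][...,::-1])
def gc(img,c,r,ri):
    m=np.full(img.shape[:2],0,np.uint8); cv2.circle(m,c,r,2,-1); cv2.circle(m,c,ri,1,-1)
    z=np.zeros((1,65)); cv2.grabCut(img[...,::-1].copy(),m,None,z,z.copy(),6,cv2.GC_INIT_WITH_MASK)
    return m
a=cv2.resize(np.hstack([I["top"][110:300,230:440],I["side"][150:340,180:390]]),None,fx=1.9,fy=1.9,interpolation=cv2.INTER_CUBIC)
cv2.imwrite("pics/m2.png",a[...,::-1])
E
```

```text
8.2 [ 496.137 -165.435  249.46 ] [ 3.141 -0.002  0.   ] [ 0.303 -0.018 -0.486] 85.4 0.0 [ 0.175  0.426  0.132  1.852 -0.072  0.866 -1.228]
```

View pics/m2.png

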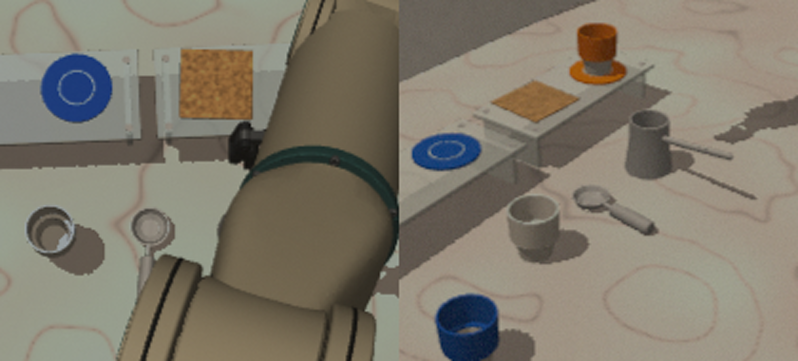

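The orange cup stands upright at the middle of its pad in the side view (montage (597,70)). The steel cezve is untouched at (648,145). Next is the cezve.

Emit:
carry_out(
  deltas=[0,0,0,-0.015,-0.0185,0,-1,0,0,0,-0.015,-0.0185,0,-1,0,0,5.9,0,0,0,-1,0,0,0,0,0,0.04,-1,0,0,0,0,0,0.04,-1,0,0,0,0,0,0.04,-1,0,0,0,0,0,0,-1,0,0,0,0,0,0,-1],
)

```text
clock: 9.3
eef_pos: [468.6, -129.4, 129.5]
tool_rot: [3.141, -0.003, -0.103]
force: [0.1, 1.1, 0.6]
width: 85.3
gripper_force: 0.0
```

```bash
python3 st.py; python3 - <<'E'
from h import *
I={n:ctrl.get_image(n) for n in C}
a=cv2.resize(np.hstack([I["top"][130:300,270:440],I["side"][130:300,220:390]]),None,fx=2.2,fy=2.2,interpolation=cv2.INTER_CUBIC)
cv2.imwrite("pics/m3.png",a[...,::-1])
E
```

```text
9.3 [ 468.616 -129.351  129.506] [ 3.141 -0.003 -0.103] [0.118 1.105 0.616] 85.3 0.0 [ 0.132  0.559  0.115  2.069 -0.124  0.517 -1.336]
```

View pics/m3.png

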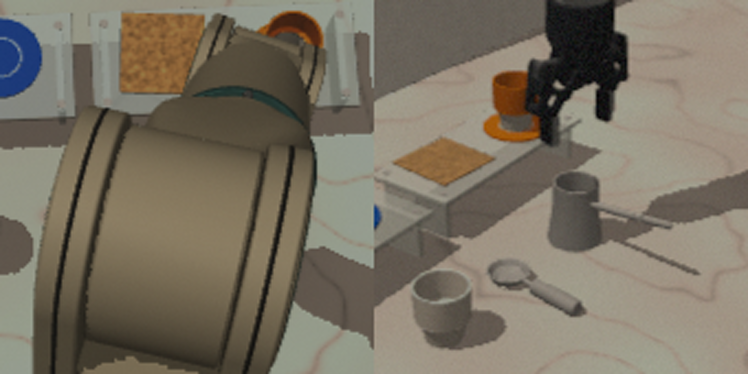

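The gripper is right above the cezve (montage (577,185)), with its fingers either side across the handle. Descend and close.

Emit:
carry_out(
  deltas=[0,0,0,-0.0025,-0.001,0.03,-1,0,0,0,0,0,0.03,-1,0,0,0,0,0,0.02,-1,0,0,0,0,0,0.007,-1,0,0,0,0,0,0,-1,0,0,0,0,0,0,1,0,0,0,0,0,0,1,0,0,0,0,0,0,1,0,0,0,0,0,0,1,0,0,0,0,0,0,1],
)

```text
clock: 10.65
eef_pos: [465.6, -127.9, 42.3]
tool_rot: [3.141, -0.002, -0.102]
force: [-0.7, 0.8, 8.5]
width: 55.6
gripper_force: 62.1
```

```bash
python3 st.py
```

```text
10.65 [ 465.581 -127.868   42.328] [ 3.141 -0.002 -0.102] [-0.703  0.772  8.543] 55.6 62.1 [ 0.164  0.721  0.068  2.124 -0.152  0.3   -1.312]
```

Emit:
carry_out(
  deltas=[0,0,0,0,0,-0.02,1,0,0,0,0,0,-0.04,1,0,0,0,0,0,-0.05,1,0,0,0,0.0298,-0.009,0,1,0,0,0,0.036,-0.0112,0,1,0,0,0,0.036,-0.0112,0,1,0,0,0,0.036,-0.0112,0,1,0,0,0,0.036,-0.0113,0,1,0,0,0,0,0,0.02,1,0,0,0,0,0,0.018,1,0,0,0,0,0,0,1,0,0,0,0,0,0,1],
)

```text
clock: 12.15
eef_pos: [643.2, -92.2, 113.3]
tool_rot: [3.141, -0.0, -0.103]
force: [-0.0, -0.2, -2.0]
width: 55.4
gripper_force: 64.4
```

```bash
python3 st.py; python3 - <<'E'
from h import *
I={n:ctrl.get_image(n) for n in C}
a=cv2.resize(np.hstack([I["side"][150:270,200:380]]),None,fx=4,fy=4,interpolation=cv2.INTER_CUBIC)
cv2.imwrite("pics/m4.png",a[...,::-1])
E
```

```text
12.15 [643.163 -92.221 113.338] [ 3.141 -0.    -0.103] [-0.009 -0.245 -1.956] 55.4 64.4 [ 0.019  0.767  0.137  1.623 -0.138  0.76  -1.456]
```

View pics/m4.png

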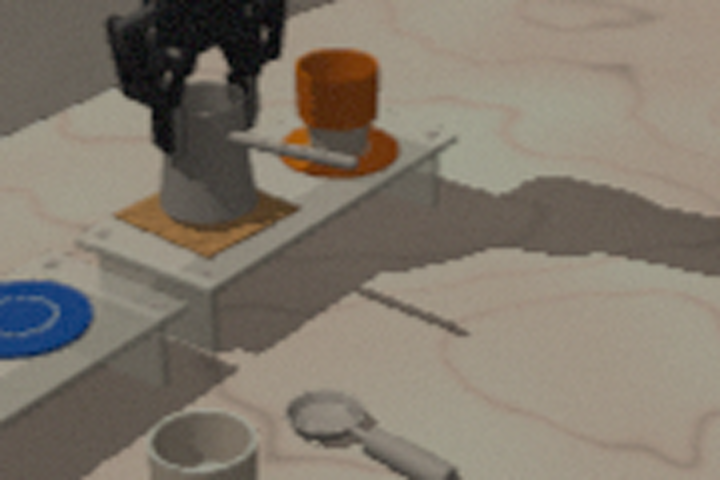

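The side view shows the cezve held upright a few mm above the cork mat, its base centre near (210,215) over the mat's middle. Lower it.

Emit:
carry_out(
  deltas=[0,0,0,0.0008,0,0.002,1,0,0,0,0,0,0.002,1,0,0,0,0,0,0.001,1,0,0,0,0,0,0.001,1,0,0,0,0,0,0,1,0,0,0,0,0,0,1],
)

```text
clock: 13.0
eef_pos: [644.1, -91.9, 106.9]
tool_rot: [-3.142, -0.0, -0.103]
force: [0.3, -0.7, -2.4]
width: 55.5
gripper_force: 64.4
```

Emit:
carry_out(
  deltas=[0,0,0,0,0,0.0007,1,0,0,0,0,0,0,1],
)

```text
clock: 13.25
eef_pos: [644.1, -91.9, 106.5]
tool_rot: [-3.142, -0.0, -0.103]
force: [-1.0, 0.3, 0.3]
width: 55.5
gripper_force: 64.6
```

Emit:
carry_out(
  deltas=[0,0,0,0,0,0.0006,1,0,0,0,0,0,0,1],
)

```text
clock: 13.5
eef_pos: [644.2, -91.9, 106.4]
tool_rot: [-3.142, -0.0, -0.102]
force: [-3.5, 0.8, 4.6]
width: 55.5
gripper_force: 65.1
```

Emit:
carry_out(
  deltas=[0,0,0,0,0,0,-1,0,0,0,0,0,0,-1,0,0,0,0,0,0,-1,0,0,0,0,0,0,-1,0,0,0,0,0,-0.02,-1,0,0,0,0,0,-0.04,-1,0,0,0,0,0,-0.04,-1,0,0,0,0,0,-0.04,-1,0,0,-5.9,0,0,0,-1],
)

```text
clock: 14.62
eef_pos: [646.4, -92.4, 249.7]
tool_rot: [3.14, -0.008, 0.003]
force: [0.1, 0.4, -0.7]
width: 85.2
gripper_force: 0.0
```

Emit:
carry_out(
  deltas=[0,0,0,-0.0257,-0.038,0,-1,0,0,0,-0.0257,-0.038,0,-1,0,0,0,-0.0257,-0.038,0,-1,0,0,0,-0.0257,-0.038,0,-1,0,0,0,-0.0257,-0.038,0,-1,0,0,0,-0.0257,-0.038,0,-1,0,0,0,-0.0257,-0.038,0,-1,0,0,0,-0.0257,-0.038,0,-1,0,0,0,-0.0257,-0.038,0,-1,0,0,0,-0.0257,-0.038,0,-1,0,0,0,0,0,0,-1,0,0,0,0,0,0,-1],
)

```text
clock: 16.12
eef_pos: [387.2, 287.5, 245.7]
tool_rot: [3.141, -0.001, 0.0]
force: [0.6, -0.6, -0.5]
width: 85.4
gripper_force: 0.0
```

```bash
python3 st.py; python3 - <<'E'
from h import *
I={n:ctrl.get_image(n) for n in C}
for n in C: cv2.imwrite(f"pics/{n}5.png",I[n][...,::-1])
a=cv2.resize(np.hstack([I["top"][110:270,220:440]]),None,fx=3.6,fy=3.6,interpolation=cv2.INTER_CUBIC)
cv2.imwrite("pics/m5.png",a[...,::-1])
E
```

```text
16.12 [387.199 287.507 245.688] [ 3.141 -0.001  0.   ] [ 0.626 -0.582 -0.502] 85.4 0.0 [-0.772  0.373  0.101  1.956 -0.05   0.815 -2.214]
```

View pics/m5.png

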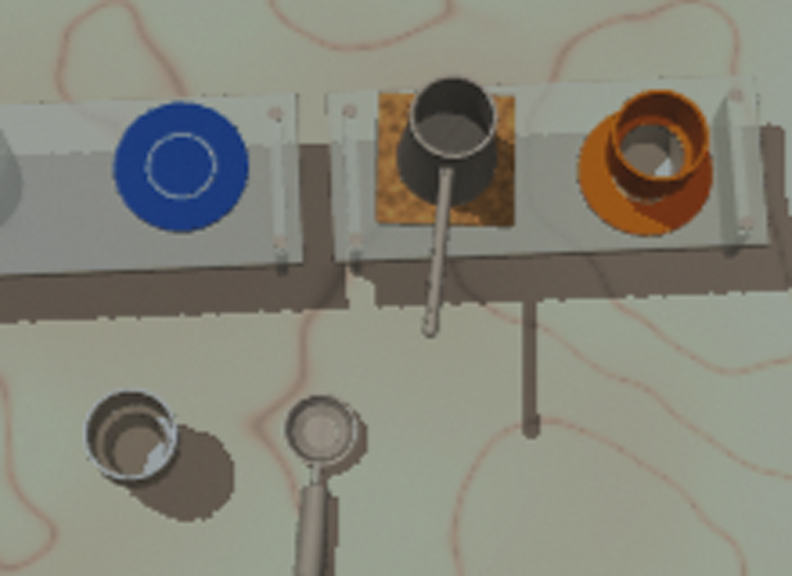

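The top view shows the cezve upright on the mat (rim centre (453,119)) and the orange cup on its pad (rim centre (659,142)), both away from the camera axis. I'll check centring numerically in this same image.

```bash
python3 - <<'E'
from h import *
np.set_printoptions(precision=1,suppress=True)
f=lambda u,v:np.array([(u+.5)/3.6-.5+220,(v+.5)/3.6-.5+110])
def bp(n,p,z): return least_squares(lambda X:proj(n,[X[0],X[1],z])[0]-p,[500,0]).x
for n,p,z in[("or rim",(659,142),130),("cez rim",(453,119),142),("cez base edge? mat",(446,160),64),("opad",(645.5,168),64),("bpad",(181,167),64),("bring",(181,166),64),("white rim",(131,436),66)]: print(n,bp("top",f(*p),z))
T=cv2.imread("pics/top5.png")[...,::-1].copy();S=cv2.imread("pics/side5.png")[...,::-1].copy()
h=mask(T,"orange",(402,150),30); g=lambda X:np.r_[pad([637,-225.6,64]),cup([X[0],X[1],64])]
# cup from cup+pad hull, pad fitted jointly (same image)
r,e=fit({"top":h},lambda X:np.r_[pad([X[0],X[1],64]),cup([X[2],X[3],64])],[637,-225.6,637,-225.6]);print(r,e)
E
```

```text
or rim [ 632.  -223.9]
cez rim [642.7 -93.1]
cez base edge? mat [643.9 -93.1]
opad [ 638.3 -226. ]
bpad [639.   83.2]
bring [639.7  83.2]
white rim [456.  112.8]
[ 636.4 -225.5  636.4 -225. ] 0.14683150396569225
```

Joint fit in the same image puts the orange cup within 1 mm of its pad's centre, and the cezve within about 1.5 mm of the mat's. Now the blue cup.

Emit:
carry_out(
  deltas=[0,0,0,-0.0005,-0.001,0.04,-1,0,0,0,0,0,0.04,-1,0,0,0,0,0,0.04,-1,0,0,0,0,0,0.04,-1,0,0,0,0,0,0.04,-1,0,0,0,0,0,0.021,-1,0,0,0,0,0,0,-1,0,0,0,0,0,0,1,0,0,0,0,0,0,1,0,0,0,0,0,0,1,0,0,0,0,0,0,1,0,0,0,0,0,0,1],
)

```text
clock: 17.73
eef_pos: [387.4, 289.1, 26.2]
tool_rot: [-3.14, -0.002, -0.0]
force: [-0.1, -0.1, 7.5]
width: 60.7
gripper_force: 64.1
```

```bash
python3 st.py
```

```text
17.73 [387.429 289.109  26.153] [-3.14  -0.002 -0.   ] [-0.061 -0.101  7.53 ] 60.7 64.1 [-0.725  0.752  0.038  2.126 -0.098  0.262 -2.174]
```

Emit:
carry_out(
  deltas=[0,0,0,0,0,-0.02,1,0,0,0,0,0,-0.04,1,0,0,0,0,0,-0.05,1,0,0,0,0.021,0.034,0,1,0,0,0,0.022,0.035,0,1,0,0,0,0.022,0.035,0,1,0,0,0,0.022,0.034,0,1,0,0,0,0.022,0.034,0,1,0,0,0,0.021,0.034,0,1,0,0,0,0.0306,0,0,1,0,0,0,0.0306,0,0,1,0,0,0,0.0306,0,0,1],
)

```text
clock: 19.23
eef_pos: [609.2, 82.9, 135.4]
tool_rot: [-3.141, -0.001, 0.0]
force: [1.1, 0.6, -0.9]
width: 60.3
gripper_force: 65.4
```

Emit:
carry_out(
  deltas=[0,0,0,0.0306,0,0,1,0,0,0,0,0,0.02,1,0,0,0,0,0,0.018,1,0,0,0,0,0,0,1,0,0,0,0,0,0,1,0,0,0,0,0,0,1],
)

```text
clock: 19.98
eef_pos: [639.4, 83.2, 97.5]
tool_rot: [-3.141, -0.002, 0.001]
force: [-0.2, -0.1, -1.3]
width: 60.7
gripper_force: 65.4
```

Emit:
carry_out(
  deltas=[0,0,0,0.0006,0,0.002,1,0,0,0,0,0,0.002,1,0,0,0,0,0,0.0015,1,0,0,0,0,0,0.001,1,0,0,0,0,0,0,1,0,0,0,0,0,0,1],
)

```text
clock: 20.72
eef_pos: [639.5, 83.1, 90.3]
tool_rot: [3.142, -0.0, 0.0]
force: [-0.9, -0.8, 1.6]
width: 60.9
gripper_force: 65.6
```

Emit:
carry_out(
  deltas=[0,0,0,0,0,0.0006,1,0,0,0,0,0,0,1],
)

```text
clock: 20.98
eef_pos: [639.5, 83.1, 90.3]
tool_rot: [-3.142, -0.0, 0.001]
force: [-2.7, -0.5, 5.4]
width: 60.2
gripper_force: 66.0
```

Emit:
carry_out(
  deltas=[0,0,0,0,0,0.0005,1,0,0,0,0,0,0,1],
)

```text
clock: 21.22
eef_pos: [639.6, 83.2, 90.3]
tool_rot: [-3.141, -0.001, 0.0]
force: [-3.0, -0.9, 8.8]
width: 60.5
gripper_force: 66.2
```

Emit:
carry_out(
  deltas=[0,0,0,0,0,0,-1,0,0,0,0,0,0,-1,0,0,0,0,0,0,-1,0,0,0,0,0,0,-1,0,0,0,0,0,-0.02,-1,0,0,0,0,0,-0.04,-1,0,0,0,0,0,-0.05,-1,0,0,0,0,0,-0.05,-1],
)

```text
clock: 22.22
eef_pos: [639.6, 83.0, 252.2]
tool_rot: [-3.141, -0.002, 0.0]
force: [0.4, 0.5, -0.7]
width: 85.3
gripper_force: 0.0
```

Emit:
carry_out(
  deltas=[0,0,0,-0.04,-0.032,0,-1,0,0,0,-0.04,-0.032,0,-1,0,0,0,-0.04,-0.032,0,-1,0,0,0,-0.04,-0.032,0,-1,0,0,0,-0.04,-0.032,0,-1,0,0,0,-0.04,-0.032,0,-1,0,0,0,0,0,0,-1,0,0,0,0,0,0,-1],
)

```text
clock: 23.22
eef_pos: [400.2, 274.8, 250.1]
tool_rot: [-3.141, -0.002, 0.0]
force: [-0.1, -0.7, -0.7]
width: 85.5
gripper_force: 0.0
```

```bash
python3 st.py; python3 - <<'E'
from h import *
I={n:ctrl.get_image(n) for n in C}
for n in C: cv2.imwrite(f"pics/{n}6.png",I[n][...,::-1])
a=cv2.resize(np.hstack([I["top"][120:260,210:310],I["side"][180:320,170:290]]),None,fx=3.6,fy=3.6,interpolation=cv2.INTER_CUBIC)
cv2.imwrite("pics/m6.png",a[...,::-1])
h=mask(I["top"],"blue",(268,150),30)
print(fit({"top":h},lambda X:np.r_[pad([X[0],X[1],64]),cup([X[2],X[3],64])],[640,83,640,83]))
E
```

```text
23.23 [400.209 274.844 250.139] [-3.141 -0.002  0.   ] [-0.114 -0.666 -0.71 ] 85.5 0.0 [-0.672  0.369  0.016  1.942 -0.007  0.829 -2.223]
(array([640.24434463,  83.2595137 , 636.67800532,  81.68826465]), np.float64(0.20715651882982625))
```

View pics/m6.png

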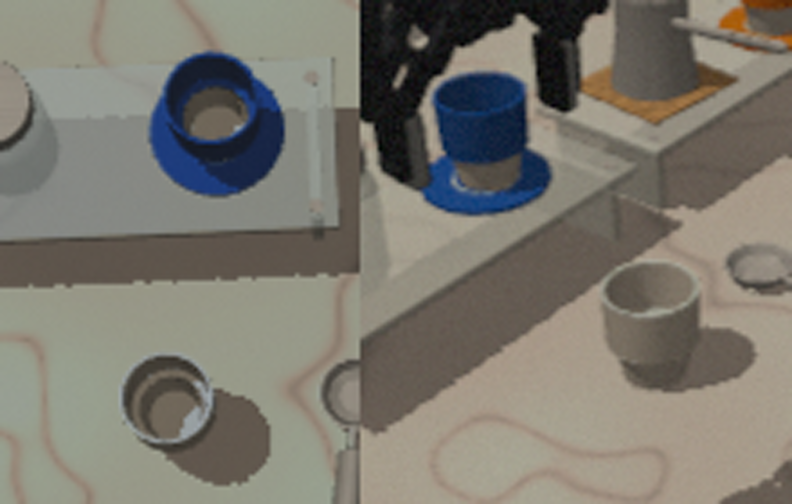

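The blue cup stands upright and released. In the side half, the white ring shows on the left of the foot at (460,185), and the joint fit says the cup sits about 3 mm towards −x,−y of the pad's centre. I'll check with an overlay.

```bash
python3 - <<'E'
from h import *
S=cv2.imread("pics/side6.png"); k=9; x0,y0,x1,y1=180,195,246,245
im=cv2.resize(S[y0:y1,x0:x1],None,fx=k,fy=k,interpolation=cv2.INTER_CUBIC); im=cv2.convertScaleAbs(im,alpha=1.3)
def dr(p,c):
    q=((proj("side",p)-[x0,y0]+.5)*k-.5).astype(int); cv2.polylines(im,[q],True,c,1)
X=(639.4,85.8)
dr(circ(*X,64,23),(0,255,0)); dr(circ(*X,64,45),(0,255,0)); dr(circ(*X,64,20),(0,0,255)); dr(circ(X[0]-3.5,X[1],64,20),(0,255,255))
cv2.imwrite("pics/m7.png",im)
E
```

```text
(no output)
```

View pics/m7.png

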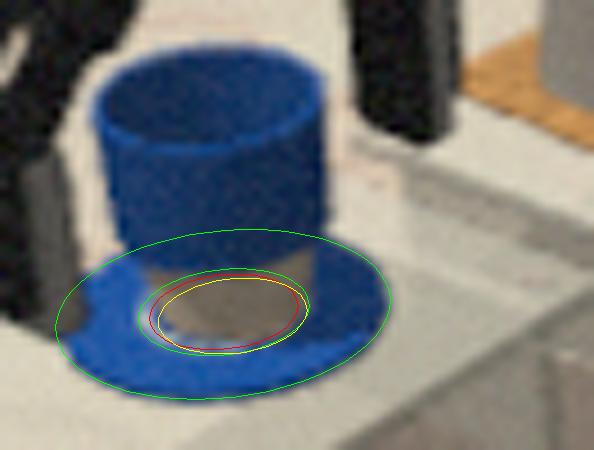

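```bash
python3 - <<'E'
from h import *
def run(S,col,near,R,vmax,x0,padx):
    m=mask(S,col,near,R).reshape(-1,2)
    h=cv2.cvtColor(S,cv2.COLOR_RGB2HSV)
    hh=(h[...,1]>110)&((h[...,0]>100)&(h[...,0]<130) if col=="blue" else (h[...,0]<20)); hh[vmax:]=0
    z=np.zeros(hh.shape,np.uint8); cv2.circle(z,near,R,1,-1); p=np.argwhere(hh&(z>0))[:,::-1]
    a=np.linspace(np.pi,2*np.pi,25); d=np.c_[np.cos(a),np.sin(a)]
    f=lambda X:(proj("side",cup([X[0],X[1],64]))@d.T).max(0)-(p@d.T).max(0)-.3
    r=least_squares(f,x0,loss="soft_l1"); print(col,r.x,r.fun.round(1)); 
    return r.x
S=cv2.imread("pics/side6.png")[...,::-1].copy()
run(S,"blue",(202,218),32,219,[640,83],0)
run(S,"orange",(288,180),22,170,[637,-225],0)
S=cv2.imread("pics/side5.png")[...,::-1].copy()
run(S,"orange",(288,175),25,172,[637,-225],0)
T=cv2.imread("pics/side0.png")[...,::-1].copy()
h=mask(T,"orange",(285,188),18); print(fit({"side":h},lambda X:pad([X[0],X[1],64]),[637,-225]), h.min(0),h.max(0))
E
```

```text
blue [703.18173059  50.298891  ] [-2.6 -2.4 -2.  -1.5 -1.  -0.4  0.3  1.   1.9  2.8  1.1 -0.1 -0.9 -1.2
 -1.1 -0.7 -0.1  0.6  1.4  1.7 -0.2 -2.1 -4.1 -6.  -6.8]
orange [ 638.27279437 -224.26137481] [ 0.6  0.5  0.4  0.3  0.3  0.3  0.3 -0.  -0.2 -0.3 -0.3 -0.3  0.1 -0.2
 -0.1  0.   0.   0.   0.1  0.2  0.4  0.5  0.4  0.4  0.3]
orange [ 638.4839626  -224.46830328] [ 0.6  0.5  0.4  0.4  0.3  0.3  0.3  0.  -0.2 -0.4 -0.6 -0.4  0.1 -0.2
 -0.1  0.   0.   0.   0.1  0.2  0.4  0.5  0.4  0.4  0.3]
(array([ 636.99894543, -223.74239127]), np.float64(0.30281164749824)) [[270. 180.]] [[299. 194.]]
```

```bash
python3 - <<'E'
from h import *
S=cv2.imread("pics/side6.png")[...,::-1].copy()
h=cv2.cvtColor(S,cv2.COLOR_RGB2HSV); hh=((h[...,1]>120)&(h[...,0]>100)&(h[...,0]<130)&(h[...,2]>45)).astype(np.uint8)
hh[219:]=0; hh[:,:187]=0; hh[:,219:]=0
n,l,st,_=cv2.connectedComponentsWithStats(hh); i=1+st[1:,4].argmax(); print(st[i]); p=np.argwhere(l==i)[:,::-1]
a=np.linspace(np.pi,2*np.pi,25); d=np.c_[np.cos(a),np.sin(a)]
f=lambda X:(proj("side",cup([X[0],X[1],64]))@d.T).max(0)-(p@d.T).max(0)-.3
r=least_squares(f,[640,83],loss="soft_l1"); print("side cup",r.x,r.fun.round(1),"pad side 639.4 85.8")
T=cv2.imread("pics/top6.png")[...,::-1].copy()
hu=mask(T,"blue",(268,150),30); a=np.linspace(0,2*np.pi,24,endpoint=False); d=np.c_[np.cos(a),np.sin(a)]
for X in [(640.2,83.3,636.7,81.7),(640.2,83.3,640.2,83.3)]:
    print((ext(proj("top",np.r_[pad([X[0],X[1],64]),cup([X[2],X[3],64])]))-ext(hu)-.3).round(1))
E
```

```text
[191 201  25  18 416]
side cup [635.34059479  86.08413955] [ 1.3  1.   0.8  0.5  0.3  0.2  0.2 -0.1 -0.3 -0.3 -0.2 -0.1  0.4 -0.2
 -0.4 -0.3 -0.2 -0.1  0.2  0.3  0.4  0.7  0.7  0.6  1.4] pad side 639.4 85.8
[ 0.4  0.2  0.  -0.1  0.2 -0.2  0.3 -0.3 -0.1  0.4 -0.   0.1  0.7  0.2
  0.2 -0.1 -0.2 -0.2  0.5  0.  -0.1 -0.1  0.1  0.2]
[ 0.4  0.2  0.  -0.1  0.2 -0.2  0.3 -0.3 -0.1  0.4 -0.   0.1  0.7  0.2
  1.6  1.4  1.4  1.4  1.9  1.3  0.8  0.3  0.1  0.2]
```

Both views agree the blue cup is about 3.7 mm towards −x of the pad's centre, so I'll mend that before nesting.

Emit:
carry_out(
  deltas=[0,0,0,0.0393,0.032,0,-1,0,0,0,0.0393,0.032,0,-1,0,0,0,0.0393,0.032,0,-1,0,0,0,0.0393,0.032,0,-1,0,0,0,0.0393,0.032,0,-1,0,0,0,0.0393,0.032,0,-1,0,0,0,0,0,0.04,-1,0,0,0,0,0,0.04,-1,0,0,0,0,0,0,-1,0,0,0,0,0,0,-1],
)

```text
clock: 24.58
eef_pos: [636.5, 82.3, 170.4]
tool_rot: [3.142, -0.002, -0.001]
force: [0.1, -0.4, 0.5]
width: 85.5
gripper_force: 0.0
```

Emit:
carry_out(
  deltas=[0,0,0,0,-0.0008,0.03,-1,0,0,0,0,0,0.03,-1,0,0,0,0,0,0.019,-1,0,0,0,0,0,0,-1,0,0,0,0,0,0,1,0,0,0,0,0,0,1,0,0,0,0,0,0,1,0,0,0,0,0,0,1,0,0,0,0,0,0,1],
)

```text
clock: 25.7
eef_pos: [636.6, 83.9, 92.1]
tool_rot: [-3.141, -0.003, 0.0]
force: [-0.9, -0.6, 5.4]
width: 60.2
gripper_force: 64.1
```

```bash
python3 st.py
```

```text
25.7 [636.648  83.863  92.142] [-3.141 -0.003  0.   ] [-0.918 -0.571  5.355] 60.2 64.1 [-0.197  0.781  0.037  1.659 -0.04   0.699 -1.711]
```

Emit:
carry_out(
  deltas=[0,0,0,0,0,-0.005,1,0,0,0,0.002,0,0,1,0,0,0,0.0017,0,0,1,0,0,0,0,0,0,1,0,0,0,0,0,0.002,1,0,0,0,0,0,0.0015,1,0,0,0,0,0,0,1,0,0,0,0,0,0,1],
)

```text
clock: 26.7
eef_pos: [639.0, 83.9, 92.2]
tool_rot: [-3.142, -0.0, 0.0]
force: [-2.2, -0.4, 6.7]
width: 60.8
gripper_force: 65.2
```

Emit:
carry_out(
  deltas=[0,0,0,0,0,0.0007,1,0,0,0,0,0,0,1],
)

```text
clock: 26.95
eef_pos: [639.2, 83.8, 92.2]
tool_rot: [-3.141, -0.001, 0.0]
force: [-4.1, -0.6, 9.0]
width: 60.5
gripper_force: 65.7
```

Emit:
carry_out(
  deltas=[0,0,0,0,0,0.0006,1,0,0,0,0,0,0,1],
)

```text
clock: 27.2
eef_pos: [639.2, 83.9, 92.1]
tool_rot: [-3.141, -0.001, 0.0]
force: [-4.9, -0.2, 13.4]
width: 60.5
gripper_force: 65.9
```

It touched down before the x shift had settled. Lift, settle and lower again.

Emit:
carry_out(
  deltas=[0,0,0,0,0,-0.008,1,0,0,0,0,0,0,1,0,0,0,0,0,0,1,0,0,0,0,0,0,1,0,0,0,0,0,0,1],
)

```text
clock: 27.82
eef_pos: [638.8, 83.8, 97.9]
tool_rot: [3.141, 0.0, 0.0]
force: [-0.1, -0.9, -1.5]
width: 60.8
gripper_force: 65.3
```

```bash
python3 st.py
```

```text
27.82 [638.808  83.839  97.881] [3.141 0.    0.   ] [-0.112 -0.905 -1.539] 60.8 65.3 [-0.196  0.777  0.037  1.646 -0.04   0.72  -1.71 ]
```

Emit:
carry_out(
  deltas=[0,0,0,0.0016,0,0,1,0,0,0,0,0,0.002,1,0,0,0,0,0,0.002,1,0,0,0,0,0,0,1,0,0,0,0,0,0,1],
)

```text
clock: 28.45
eef_pos: [640.6, 83.9, 94.2]
tool_rot: [-3.142, 0.0, 0.0]
force: [0.4, 0.9, -0.5]
width: 60.7
gripper_force: 65.3
```

Emit:
carry_out(
  deltas=[0,0,0,0,0,0.001,1,0,0,0,0,0,0,1],
)

```text
clock: 28.7
eef_pos: [640.5, 83.9, 93.2]
tool_rot: [3.142, 0.0, 0.001]
force: [-1.2, -0.1, -1.5]
width: 60.3
gripper_force: 65.3
```

Emit:
carry_out(
  deltas=[0,0,0,0,0,0.0006,1,0,0,0,0,0,0,1],
)

```text
clock: 28.95
eef_pos: [640.5, 83.9, 92.6]
tool_rot: [3.142, 0.0, 0.0]
force: [-0.5, 0.1, -1.5]
width: 60.3
gripper_force: 65.3
```

Emit:
carry_out(
  deltas=[0,0,0,0,0,0.0006,1,0,0,0,0,0,0,1],
)

```text
clock: 29.2
eef_pos: [640.7, 83.9, 92.3]
tool_rot: [-3.142, -0.0, 0.0]
force: [-0.3, -0.6, 0.9]
width: 60.8
gripper_force: 65.4
```

Emit:
carry_out(
  deltas=[0,0,0,0,0,0.0002,1,0,0,0,0,0,0,-1,0,0,0,0,0,0,-1,0,0,0,0,0,0,-1,0,0,0,0,0,0,-1,0,0,0,0,0,-0.02,-1,0,0,0,0,0,-0.04,-1,0,0,0,0,0,-0.05,-1,0,0,0,0,0,-0.05,-1],
)

```text
clock: 30.32
eef_pos: [640.4, 83.9, 253.3]
tool_rot: [3.142, 0.0, 0.0]
force: [0.9, 0.8, 0.3]
width: 85.3
gripper_force: 0.0
```

Emit:
carry_out(
  deltas=[0,0,0,-0.045,-0.032,0,-1,0,0,0,-0.045,-0.032,0,-1,0,0,0,-0.045,-0.032,0,-1,0,0,0,-0.045,-0.032,0,-1,0,0,0,-0.045,-0.032,0,-1,0,0,0,-0.035,-0.052,0,-1,0,0,0,0,-0.03,0,-1,0,0,0,0,0,0,-1],
)

```text
clock: 31.32
eef_pos: [379.7, 328.4, 252.0]
tool_rot: [-3.14, -0.001, 0.005]
force: [0.8, -1.0, -0.2]
width: 85.9
gripper_force: 0.0
```

```bash
python3 st.py; cat > bl.py <<'E'
from h import *
import sys
I={n:ctrl.get_image(n) for n in C}
k=sys.argv[1]
for n in C: cv2.imwrite(f"pics/{n}{k}.png",I[n][...,::-1])
h=mask(I["top"],"blue",(268,150),30)
print(fit({"top":h},lambda X:np.r_[pad([X[0],X[1],64]),cup([X[2],X[3],64])],[640,83,640,83]))
h=cv2.cvtColor(I["side"],cv2.COLOR_RGB2HSV); hh=((h[...,1]>120)&(h[...,0]>100)&(h[...,0]<130)&(h[...,2]>45)).astype(np.uint8)
hh[219:]=0; hh[:,:186]=0; hh[:,222:]=0
n,l,st,_=cv2.connectedComponentsWithStats(hh); i=1+st[1:,4].argmax(); p=np.argwhere(l==i)[:,::-1]
a=np.linspace(np.pi,2*np.pi,25); d=np.c_[np.cos(a),np.sin(a)]
f=lambda X:(proj("side",cup([X[0],X[1],64]))@d.T).max(0)-(p@d.T).max(0)-.3
r=least_squares(f,[640,83],loss="soft_l1"); print(st[i],"side cup",r.x,r.fun.round(1),"pad side 639.4 85.8")
E
python3 bl.py 8
```

```text
31.32 [379.705 328.432 251.978] [-3.14  -0.001  0.005] [ 0.829 -1.001 -0.215] 85.9 0.0 [-0.774  0.391  0.007  1.898 -0.005  0.851 -2.329]
(array([640.13540695,  83.33029269, 640.72147806,  81.57360334]), np.float64(0.21850092639720872))
[189 199  15  20 220] side cup [641.43663484  97.0347368 ] [ 4.7  4.3  4.   3.3  2.6  1.8  1.1  0.5  0.1 -0.2 -1.1 -2.  -2.5 -2.4
 -1.9 -1.1 -0.1  1.   2.3  3.2  4.1  5.   5.8  6.6  8.3] pad side 639.4 85.8
```

```bash
python3 - <<'E'
from h import *
full=lambda X:np.r_[circ(X[0],X[1],66,31),circ(X[0],X[1],27,29.5),circ(X[0],X[1],0,20)]
for k in "068":
  for n in("top","side"):
    im=cv2.imread(f"pics/{n}{k}.png"); x=np.array([456,114.5])
    q=proj(n,full(x)).astype(np.float32); hull=cv2.convexHull(q); m=np.zeros(im.shape[:2],np.uint8)
    c=hull.mean(0); cv2.fillConvexPoly(m,((hull-c)*1.35+c).astype(int),3); m[m==3]=2; cv2.fillConvexPoly(m,((hull-c)*.8+c).astype(int),1)
    x0,y0=(c[0]-50).astype(int); sub=im[y0:y0+100,x0:x0+100].copy(); ms=m[y0:y0+100,x0:x0+100].copy()
    b=np.zeros((1,65));g=np.zeros((1,65)); cv2.grabCut(sub,ms,None,b,g,5,cv2.GC_INIT_WITH_MASK)
    p=np.argwhere(ms%2==1)[:,::-1]+[x0,y0]
    a=np.linspace(0,2*np.pi,36,endpoint=False); d=np.c_[np.cos(a),np.sin(a)]
    if n=="top": d=d[d@[1,1]<.3]   # away from the shadow
    r=least_squares(lambda X:(proj(n,full(X))@d.T).max(0)-(p@d.T).max(0)-.3,x,loss="soft_l1")
    print(k,n,r.x.round(1),np.abs(r.fun).mean().round(2))
E
```

```text
0 top [454.7 112.7] 0.29
0 side [455.7 116.4] 0.76
6 top [454.7 112.7] 0.29
6 side [456.1 115.7] 0.97
8 top [455.  112.8] 0.33
8 side [455.1 116.7] 0.78
```

Emit:
carry_out(
  deltas=[0,0,0,0.0127,0.0357,0,-1,0,0,0,0.0127,0.0357,0,-1,0,0,0,0.0127,0.0357,0,-1,0,0,0,0.0127,0.0357,0,-1,0,0,0,0.0127,0.0357,0,-1,0,0,0,0.0127,0.0357,0,-1,0,0,0,0,0,0.05,-1,0,0,0,0,0,0.05,-1,0,0,0,0,0,0.03,-1,0,0,0,0,0,0,-1,0,0,0,0,0,0,-1],
)

```text
clock: 32.8
eef_pos: [457.6, 110.7, 122.8]
tool_rot: [-3.142, -0.001, -0.001]
force: [-0.1, 0.2, -0.1]
width: 85.2
gripper_force: 0.0
```

Emit:
carry_out(
  deltas=[0,0,0,-0.0018,-0.0038,0,-1,0,0,0,0,0,0.04,-1,0,0,0,0,0,0.035,-1,0,0,0,0,0,0.0165,-1,0,0,0,0,0,0,-1,0,0,0,0,0,0,-1,0,0,0,0,0,0,1,0,0,0,0,0,0,1,0,0,0,0,0,0,1,0,0,0,0,0,0,1,0,0,0,0,0,0,1],
)

```text
clock: 34.17
eef_pos: [455.9, 115.4, 31.8]
tool_rot: [-3.141, -0.002, 0.0]
force: [-0.0, -0.4, 11.0]
width: 60.2
gripper_force: 62.0
```

```bash
python3 st.py
```

```text
34.17 [455.9   115.41   31.811] [-3.141 -0.002  0.   ] [-0.016 -0.38  11.01 ] 60.2 62.0 [-0.321  0.733  0.02   2.159 -0.055  0.248 -1.823]
```

Emit:
carry_out(
  deltas=[0,0,0,0,0,-0.02,1,0,0,0,0,0,-0.04,1,0,0,0,0,0,-0.05,1,0,0,0,0,0,-0.04,1,0,0,0,0,0,-0.015,1,0,0,0,0.03,0.0052,0,1,0,0,0,0.031,0.0053,0,1,0,0,0,0.031,0.0053,0,1,0,0,0,0.031,0.0053,0,1,0,0,0,0.031,0.0053,0,1,0,0,0,0.0308,0.0053,0,1,0,0,0,0,0,0,1],
)

```text
clock: 35.67
eef_pos: [641.5, 82.5, 195.2]
tool_rot: [3.141, -0.002, -0.001]
force: [-1.3, -0.7, -1.2]
width: 59.9
gripper_force: 65.1
```

Emit:
carry_out(
  deltas=[0,0,0,0,0,0,1,0,0,0,0,0,0,1],
)

```text
clock: 35.92
eef_pos: [638.8, 84.1, 195.5]
tool_rot: [-3.141, 0.001, 0.001]
force: [-0.3, -0.5, -1.4]
width: 60.3
gripper_force: 65.1
```

```bash
python3 st.py; python3 - <<'E'
from h import *
I={n:ctrl.get_image(n) for n in C}
for n in C: cv2.imwrite(f"pics/{n}9.png",I[n][...,::-1])
S=I["side"]; k=7; x0,y0,x1,y1=160,150,260,230
im=cv2.resize(S[y0:y1,x0:x1],None,fx=k,fy=k,interpolation=cv2.INTER_CUBIC); im=cv2.convertScaleAbs(im,alpha=1.3)
z=ctrl.read_state()["eef_pos"][2]-31.8
def dr(p,c):
    q=((proj("side",p)-[x0,y0]+.5)*k-.5).astype(int); cv2.polylines(im,[q],True,c,1)
for X,c in(((640.4,85.8),(0,255,0)),):
    dr(circ(*X,130,31),c); dr(circ(*X,z,20),c); dr(circ(*X,z+27,29.5),c); dr(circ(*X,z+66,31),c)
cv2.imwrite("pics/m9.png",im[...,::-1])
E
```

```text
35.92 [638.82   84.073 195.459] [-3.141  0.001  0.001] [-0.325 -0.492 -1.407] 60.3 65.1 [-0.209  0.658  0.058  1.572 -0.045  0.913 -1.705]
```

View pics/m9.png

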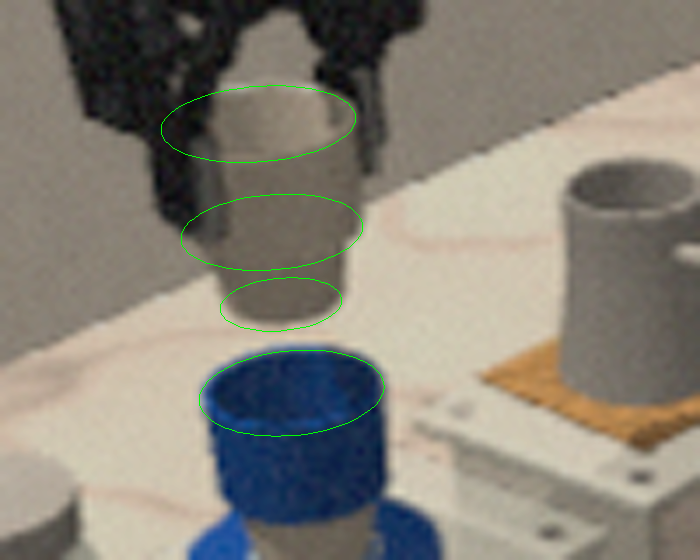

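The white cup hangs upright above the blue one. Its foot, centre near (283,305), and the blue rim, centre near (293,392), show the same offset from the overlay, so they're aligned to within about 2 mm. Correct x and lower.

Emit:
carry_out(
  deltas=[0,0,0,0.0018,0.0002,0,1,0,0,0,0,0,0.01,1,0,0,0,0,0,0.01,1,0,0,0,0,0,0,1,0,0,0,0,0,0,1,0,0,0,0,0,0,1],
)

```text
clock: 36.78
eef_pos: [641.9, 83.4, 175.6]
tool_rot: [-3.142, -0.001, 0.0]
force: [-0.6, 0.7, -1.3]
width: 59.8
gripper_force: 65.1
```

Emit:
carry_out(
  deltas=[0,0,0,-0.0011,-0.0003,0,1,0,0,0,0,0,0.006,1,0,0,0,0,0,0.006,1,0,0,0,0,0,0.006,1,0,0,0,0,0,0.005,1,0,0,0,0,0,0.004,1,0,0,0,0,0,0,1,0,0,0,0,0,0,1],
)

```text
clock: 37.78
eef_pos: [640.8, 83.8, 148.5]
tool_rot: [-3.142, -0.0, 0.0]
force: [0.6, 0.4, -1.6]
width: 60.1
gripper_force: 65.1
```

Emit:
carry_out(
  deltas=[0,0,0,0,0,0.003,1,0,0,0,0,0,0.003,1,0,0,0,0,0,0,1],
)

```text
clock: 38.15
eef_pos: [640.3, 83.7, 142.0]
tool_rot: [3.141, 0.001, 0.001]
force: [-0.7, -0.5, -1.6]
width: 59.8
gripper_force: 65.1
```

Emit:
carry_out(
  deltas=[0,0,0,0,0,0.002,1,0,0,0,0,0,0.002,1,0,0,0,0,0,0.001,1,0,0,0,0,0,0,1],
)

```text
clock: 38.65
eef_pos: [640.5, 83.7, 137.2]
tool_rot: [3.142, 0.0, 0.0]
force: [-0.4, -0.1, -1.4]
width: 59.9
gripper_force: 65.1
```

Emit:
carry_out(
  deltas=[0,0,0,0,0,0.001,1,0,0,0,0,0,0,1],
)

```text
clock: 38.9
eef_pos: [640.6, 83.7, 136.3]
tool_rot: [-3.142, -0.0, 0.0]
force: [0.8, -0.3, -0.6]
width: 60.0
gripper_force: 65.1
```

Emit:
carry_out(
  deltas=[0,0,0,0,0,0.0007,1,0,0,0,0,0,0,1],
)

```text
clock: 39.15
eef_pos: [640.6, 83.7, 135.6]
tool_rot: [3.142, 0.0, 0.0]
force: [0.5, 0.0, -0.3]
width: 60.3
gripper_force: 65.1
```

Emit:
carry_out(
  deltas=[0,0,0,0,0,0.0007,1,0,0,0,0,0,0,1],
)

```text
clock: 39.4
eef_pos: [640.7, 83.8, 135.1]
tool_rot: [-3.141, -0.0, 0.001]
force: [-0.2, 0.5, 0.3]
width: 60.0
gripper_force: 65.1
```

Emit:
carry_out(
  deltas=[0,0,0,0,0,0.0006,1,0,0,0,0,0,0,1],
)

```text
clock: 39.65
eef_pos: [641.0, 84.1, 134.9]
tool_rot: [-3.141, -0.001, 0.001]
force: [-1.0, 0.3, 4.3]
width: 60.0
gripper_force: 65.5
```

Contact at z 134.9, as predicted for fully seated (134.8). Release and back away.

Emit:
carry_out(
  deltas=[0,0,0,0,0,0,-1,0,0,0,0,0,0,-1,0,0,0,0,0,0,-1,0,0,0,0,0,0,-1,0,0,0,0,0,-0.02,-1,0,0,0,0,0,-0.04,-1,0,0,0,0,0,-0.05,-1,0,0,0,0,0,-0.02,-1],
)

```text
clock: 40.65
eef_pos: [642.1, 83.8, 267.8]
tool_rot: [-3.141, -0.005, 0.0]
force: [-0.2, -0.4, -0.6]
width: 85.4
gripper_force: 0.0
```

Emit:
carry_out(
  deltas=[0,0,0,-0.04,0.02,0,-1,0,0,0,-0.04,0.035,0,-1,0,0,0,-0.04,0.035,0,-1,0,0,0,-0.04,0.035,0,-1,0,0,0,-0.04,0.035,0,-1,0,0,0,0,0.04,0,-1,0,0,0,0,0.04,0,-1,0,0,0,0,0.04,0,-1,0,0,0,0,0.04,0,-1,0,0,0,0,0.04,0,-1,0,0,0,0,0,0,-1],
)

```text
clock: 42.02
eef_pos: [439.9, -280.1, 264.3]
tool_rot: [3.139, -0.0, -0.005]
force: [-0.5, -0.3, 0.0]
width: 85.4
gripper_force: 0.0
```

```bash
python3 st.py; python3 - <<'E'
from h import *
I={n:ctrl.get_image(n) for n in C}
for n in C: cv2.imwrite(f"pics/{n}10.png",I[n][...,::-1])
a=np.hstack([cv2.resize(I["top"][95:245,190:340],(400,400),interpolation=cv2.INTER_CUBIC),cv2.resize(I["side"][140:290,150:300],(400,400),interpolation=cv2.INTER_CUBIC)])
cv2.imwrite("pics/m10.png",cv2.convertScaleAbs(a,alpha=1.2)[...,::-1])
E
```

```text
42.02 [ 439.899 -280.079  264.345] [ 3.139 -0.    -0.005] [-0.458 -0.285  0.024] 85.4 0.0 [ 0.41   0.407  0.144  1.836 -0.07   0.903 -0.99 ]
```

View pics/m10.png

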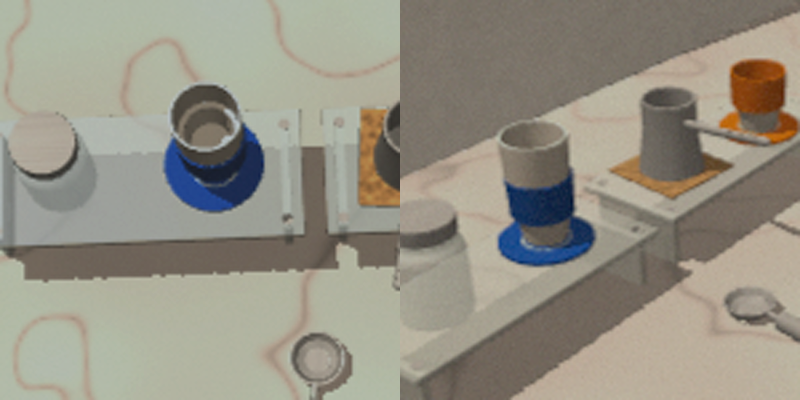

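The white cup stands straight in the blue cup at (537,170), with no gap at the shoulder and the pad's ring showing evenly round the foot. The cezve, orange cup, jar and spoon are all in place, and the gripper is clear. I'm handing in the job.

```bash
python3 -c "from cell import ctrl; print(ctrl.finish_job())"
```

```text
the job is handed in; nothing more can be done
None
```

The job is handed in at about 42 s of robot time: blue cup, orange cup and steel cezve stand upright within about 2 mm of their centres, the white cup is seated fully in the blue one, and the jar and spoon were not touched.

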